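Two-key trip reset on the electronics training bench

TASK

The training bench has tripped: with one fingertip on each, press the two red keys fully down together, keep both down for at least two seconds, then let both come up. After that push the green-balled lever from its black stripe all the way over to its green stripe, and move clear. Only press and push: lift or shift none of the modules, do not press the yellow keys, and leave everything else on the table where it is.

Things in the scene. Friction and masses are not known exactly. Their poses are not given: they have to be found in the camera images.
- reset_module: Trip-reset module with two RED keys: loose white box, grey top, 100 (x) x 140 (y) x 35 mm, about 1.2 kg, on rubber feet. A black rib between the keys, 10 mm wide (y), 44 mm long, rises to 59 mm above the table, 6 mm above the key tops. Two sockets, 10 mm high, and an orange lamp at its +x edge. Origin: centre of its underside, z up; at yaw 0 its -x side faces the robot
- red_key_left_top (a point): Centre of the flat top of the left (+y) red key, round, 24 mm across, moving with it: 53 mm above the table when up, 47 mm fully down. The keys stand 54 mm apart centre to centre along the module's y, 12 mm to the -x side of its middle, each in a round black housing 40 mm across that is flush with the fully pressed key
- red_key_right_top (a point): Centre of the flat top of the right (-y) red key, round, 24 mm across, moving with it: 53 mm above the table when up, 47 mm fully down. The keys stand 54 mm apart centre to centre along the module's y, 12 mm to the -x side of its middle, each in a round black housing 40 mm across that is flush with the fully pressed key
- red_key_left (a joint): Travel of the left red key, m: 0 up, 0.006 fully down; sprung, starts to move at about 1 N and is fully down at 3 N (so 6 N for both keys), comes up by itself
- red_key_right (a joint): Travel of the right red key, as for the left one
- output_module: Output module: box like the reset module, but carrying a toggle lever with a GREEN ball on a black block (70 x 50 mm, top 60 mm above the table) in its middle. A black stripe marks its -x edge (off) and a green stripe its +x edge (on, the side of the sockets). Origin: centre of its underside; same axes
- output_lever_tip (a point): Centre of the lever's green ball, 26 mm across, 50 mm from the lever's hinge, which runs along the module's y axis 57 mm above the table; the ball stands 101 mm above the table at either end of its swing and 107 mm at mid swing, and travels 48 mm along the module's x axis. The rod below it is 10 mm thick
- output_lever (a joint): Lever angle, rad: 0 leaning to the module's -x side (off, black stripe), 1.0 leaning fully to its +x side (on, green stripe). It turns at about 1.5 N sideways at the ball and stays where it is left
- spare_module: Spare module, not to be used: same box, rib and key layout as the reset module, but with YELLOW keys
- yellow_key_left (a joint): Travel of the left yellow key, m: 0 up, 0.006 fully down
- yellow_key_right (a joint): Travel of the right yellow key, as for the left one
- battery_holder: Bystander: black holder with two AA-like cells, 58 x 34 x 19 mm; origin under its centre
- multimeter: Bystander: yellow multimeter lying flat, 150 x 75 x 42 mm; origin under its centre
- motor: Bystander: small steel motor on a blue foot, 45 x 40 x 31 mm; origin under its centre
- lamp_holder: Bystander: small glass bulb in a brass socket on a black foot, 50 x 36 x 37 mm; origin under its centre
- screw_jar: Bystander: glass jar with red lid, 60 mm across, 70 mm high; origin under its centre
- screwdriver: Bystander: red-handled screwdriver lying flat, 170 mm long, 26 mm thick; origin under its middle

How it is judged (in metres and radians):
On the way, in this order (a step that is already met when the one before it is completed fails the run):
1. both red keys are held down together by the fingers (each pressed more than 4 of its 6 mm) for two seconds (value of joint each of red_key_left, red_key_right above 0.004 m and contact force between the fingers and reset_module above 2 N), for 1.9 s.
2. both red keys are let up (value of joint each of red_key_left, red_key_right below 0.001 m), for 0.1 s.
3. the lever is pushed over to its green stripe (beyond 0.85 rad) (value of joint output_lever above 0.85 rad), for 0.1 s.
At the end, for the whole second after the job is handed in: The lever is on its green side (more than 0.85 of 1.0 rad), all keys are up (within 1 mm), the three modules stand flat and at rest within 25 mm of where they stood, and every bystander within 20 mm of its place (all of step 2 and value of joint each of yellow_key_left, yellow_key_right below 0.001 m and value of joint output_lever above 0.85 rad and distance of each of reset_module, spare_module, output_module from where it was at the start of the episode below 0.025 m and angle between each of reset_module, spare_module, output_module's own z axis and vertical below 0.1 rad and linear speed of each of reset_module, spare_module, output_module below 0.02 m/s and distance of each of battery_holder, multimeter, motor, lamp_holder, screw_jar, screwdriver from where it was at the start of the episode below 0.02 m); the robot touches nothing.
It fails at once if one red key is pressed down (over 4.5 mm) while the other is up (under 1 mm) ((value of joint red_key_left above 0.0045 m and value of joint red_key_right below 0.001 m) or (value of joint red_key_right above 0.0045 m and value of joint red_key_left below 0.001 m)).
It fails at once if a yellow key is pressed (over 2 mm) (value of joint any of yellow_key_left, yellow_key_right above 0.002 m).
It fails at once if a module is lifted (12 mm), carried or shoved more than 25 mm, or tipped (0.2 rad) (height (world z) of any of reset_module, spare_module, output_module above 0.012 m or distance of any of reset_module, spare_module, output_module from where it was at the start of the episode above 0.025 m or angle between any of reset_module, spare_module, output_module's own z axis and vertical above 0.2 rad).
It fails at once if a bystander is lifted or moved more than 20 mm (distance of any of battery_holder, multimeter, motor, lamp_holder, screw_jar, screwdriver from where it was at the start of the episode above 0.02 m).
It also fails if it takes over 51 s, if anything falls off the work surface, if the arm or the gripper's body presses on something with over 40 N, if the wrist force passes 120 N, or if a joint passes its speed limit or range.

ROBOT

A 6-joint arm with a two-finger parallel gripper is mounted at the origin on the work surface. World frame = base frame: x ahead of the robot, y to its left, z up, the work surface at z = 0. Lengths are in m, angles in degrees, forces in N, time in s.
With the tool pointing down it reaches from about 0.3 to 0.75 m from the base axis. Payload 8.5 kg.
Tool frame: the origin (TCP) lies midway between the tips of the shut fingers; the grasp point (between the pads) lies env.tcp_to_grasp behind it (env.tcp_to_grasp is the distance from the TCP to the grasp point, in m); z points along the fingers, y is the line along which they close (so a half turn about z gives the same grasp; the last joint's range is limited). The gripper opens to 85 mm and grips with 20 to 120 N. Pads are 22 mm wide; open, the fingers measure 114 mm over their backs; the gripper's body (76 mm by 85 mm) begins 54 mm behind the grasp point. The pads swing forward as they close: fully open they stand 13 mm farther back than shut.
Start: joints at [55.56, 21.807, 74.336, -0, 83.858, -12.336], TCP at [0.207, 0.51, 0.231] pointing down, gripper open.
Joint ranges: [-178.18, 178.18], [-50.72, 133.34], [12.68, 142.11], [-81.47, 261.47], [9.98, 163.14], [-165.26, 165.26]. Speed limits (degrees/s): [136.94, 136.94, 180, 180, 180, 180].

INTERFACE

Orientations are given as a 3x3 rotation matrix whose columns are the frame's x, y, z axes.
In Python, from rig import observe, optics, job, env gives the robot as it stands. The module is installed in compiled form; this text tells all that it offers.
- The arm moves only by the shell command python3 -m jog 'ROWS' [FORCE]. ROWS is JSON, a list of rows, each a list of 7 numbers: the turn, a rotation vector about the tool's x, y, z in rad, then the shift along the tool's x, y, z in m, then the opening in per cent of the stroke, from 0 (shut) to 100 (fully open). A call has 1 to 10 rows; each row shifts and turns the commanded pose from where the row before left it, along the tool's axes as they then stand; what a row does not reach is not made up. A row lasts 1/8 s, in which the tool goes at most 62.5 mm and 10.7 degrees, less where a joint would pass 70% of its speed; a pose out of reach is approached as far as the arm can. A call is refused whole if a number of a shift passes 0.0625 or a number of a turn 0.188, either way. A call with a gripper value outside its range is refused whole. The fingers move at their own pace and stop on an object; FORCE is the grip in N (left out, the last holds). Time passes only in rows, so rows that do not move let the fingers close. It gives the time, the measured TCP pose, the force, the opening and the grip force at its end, in the units of the state.
- observe(): the state, without advancing time (a new reading comes with each control period).
- optics.get_image(name): name is "scene" or "top"; returns a dict with "pixels" (420x560x3 uint8, red, green, blue), "mtx" (3x3 intrinsics, pixels), "rvec" (rotation vector, rad) and "tvec" (3), from world to camera coordinates, as OpenCV has them. Camera axes: x right, y down, z forward; pixel columns grow to the right and rows downward; lengths in m; the calibration is good to about 2 mm. A picture is of the moment at which its call begins. There is no depth.
- job.close_job(): hands the job in; it is judged then, once.
The state is a dict: "time_s": time; "q": joint angles; "qvel": joint speeds; "joint_efforts": joint torques, N m; "position": TCP position; "tool_rot": TCP orientation; "ft_force": force on the tool from outside, world axes, zero at the start; "wrist_torque": the same for the moment, N m; "grip_width": finger opening in m; "gripper_force": force on a finger pad.
Only numpy, scipy, OpenCV 4.12 (cv2) and the standard library are available. Lean on these libraries where they do the work, as an engineer would, in place of code of your own. Each camera call takes 0.05 s, during which the arm holds its last target. There are 200 camera calls.

## Working session

There is one attempt and no reset: what is moved stays moved. The work goes in short steps, Python scripts to look and compute and a shell command to move; the robot and the scene stay as the last step left them, time stands still between calls to the robot, and variables do not carry over. Pictures are saved under pics/ and viewed, at most 10 in all, crops included, and the job is handed in when it is done.

```bash
mkdir -p pics
cat > h.py <<'E'
import numpy as np, cv2
from rig import observe, optics, job, env
def grab(n,fn):
    d=optics.get_image(n); cv2.imwrite('pics/'+fn+'.png',d['pixels'][:,:,::-1]); np.savez('pics/'+fn+'.npz',**d); return d
def load(fn): return dict(np.load('pics/'+fn+'.npz'))
def cast(d,uv,z):
    R,_=cv2.Rodrigues(d['rvec']); t=np.ravel(d['tvec']); c=-R.T@t
    r=R.T@np.linalg.inv(d['mtx'])@np.array([uv[0],uv[1],1.]); return c+r*(z-c[2])/r[2]
def proj(d,p): return cv2.projectPoints(np.array([p],float),d['rvec'],d['tvec'],d['mtx'],None)[0].ravel()
def tri(d1,u1,d2,u2):
    P=lambda d: d['mtx']@np.c_[cv2.Rodrigues(d['rvec'])[0],np.ravel(d['tvec'])]
    X=cv2.triangulatePoints(P(d1),P(d2),np.array(u1,float).reshape(2,1),np.array(u2,float).reshape(2,1)).ravel(); return X[:3]/X[3]
E
python3 - <<'E'
from h import *
grab('top','top0');grab('scene','sc0')
print(observe(),env.tcp_to_grasp)
E
```

```text
{'time_s': 0.1, 'q': array([ 5.55601950e+01,  2.18366235e+01,  7.43810534e+01,  9.44629871e-04,
        8.38595094e+01, -1.23360028e+01]), 'qvel': array([-0.09005284, -0.04698451, -0.23928693,  0.00766658,  0.06092135,
        0.00797009]), 'joint_efforts': array([ 4.57763977e-03, -4.49216044e+01, -2.31655741e+01, -1.96717046e-04,
        3.57744866e-03,  2.66353220e-05]), 'position': array([0.20679501, 0.50934031, 0.23077449]), 'tool_rot': array([[-9.26502877e-01,  3.76286883e-01, -7.75388515e-04],
       [ 3.76287559e-01,  9.26502272e-01, -1.10175518e-03],
       [ 3.03823201e-04, -1.31254839e-03, -9.99999092e-01]]), 'ft_force': array([-0.2501995 , -0.66384233, -0.08039267]), 'wrist_torque': array([-0.01200589, -0.00547861, -0.01343469]), 'gripper_force': 0.0, 'grip_width': 0.08521228490070425} 0.0187
```

View pics/top0.png

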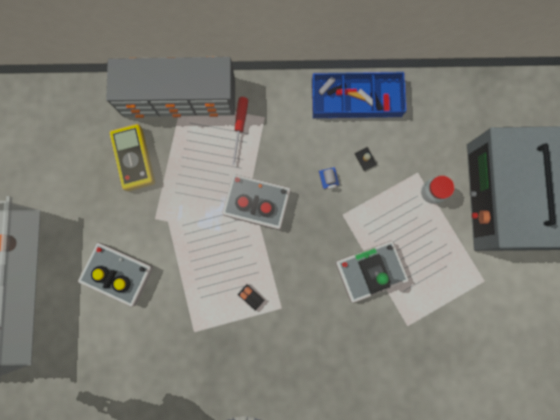

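View pics/sc0.png

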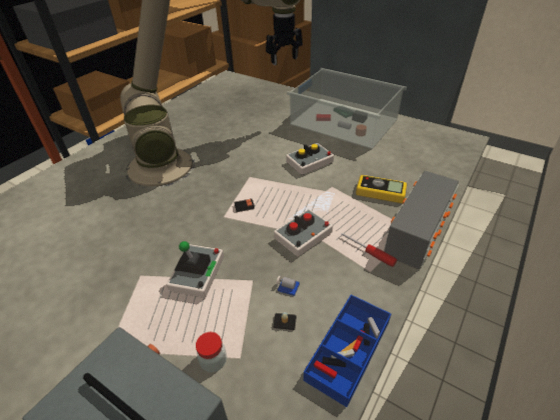

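The top view shows the reset module near (257,202) with red keys at (243,202) and (266,208). The output module is near (372,272), with its green ball at (382,279) and green stripe at (370,253). The spare module is at (116,275). In the scene view, the red keys are at about (293,227) and (308,217), and the ball is at (184,246).

```bash
cat > m.py <<'E'
from h import *
def blobs(d,kind,box,amin=12):
    h=cv2.cvtColor(d['pixels'],cv2.COLOR_RGB2HSV).astype(int); H,S,V=h[...,0],h[...,1],h[...,2]
    m={'r':((H<8)|(H>172))&(S>120)&(V>60),'g':(H>45)&(H<80)&(S>120)&(V>40),'w':(S<40)&(V>150)}[kind]
    k=np.zeros(m.shape,bool);x0,y0,x1,y1=box;k[y0:y1,x0:x1]=1
    n,l,s,c=cv2.connectedComponentsWithStats((m&k).astype(np.uint8))
    return [(c[i].round(2),s[i][2:5]) for i in range(1,n) if s[i][4]>=amin]
E
python3 - <<'E'
from m import *
t,s=load('top0'),load('sc0')
for d,n,b,k,z in [(t,'top',(225,175,292,230),'r',.053),(s,'sc',(270,200,335,255),'r',.053),(t,'top',(335,235,412,305),'g',.101),(s,'sc',(165,235,225,295),'g',.101)]:
    for c,st in blobs(d,k,b,6): print(n,k,c,st,cast(d,c,z).round(4), cast(d,c,.036).round(4))
R,_=cv2.Rodrigues(t['rvec']);print('cam',-R.T@np.ravel(t['tvec']),t['mtx'][0,0])
for nm,d,box in [('a',t,(215,165,305,240)),('b',t,(325,230,420,310)),('c',s,(265,195,345,260)),('e',s,(155,230,235,305))]:
    x0,y0,x1,y1=box; im=cv2.resize(d['pixels'][y0:y1,x0:x1,::-1],(390,290),interpolation=cv2.INTER_CUBIC);globals()[nm]=im
cv2.imwrite('pics/crop.png',np.vstack([np.hstack([a,b]),np.hstack([c,e])]))
E
```

```text
top r [242.69 201.62] [ 9  8 55] [ 0.6058 -0.0035  0.053 ] [ 0.6086 -0.0022  0.036 ]
top r [265.54 207.35] [10 10 81] [ 0.592  -0.0558  0.053 ] [ 0.5945 -0.0553  0.036 ]
sc r [306.97 216.44] [ 9  8 59] [ 0.6076 -0.0058  0.053 ] [0.5988 0.0102 0.036 ]
sc r [293.11 225.4 ] [ 9  8 62] [ 0.5932 -0.0571  0.053 ] [ 0.584  -0.0423  0.036 ]
sc r [326.15 223.46] [ 4  4 13] [ 0.6671 -0.003   0.053 ] [0.6596 0.0131 0.036 ]
top g [365.5  253.97] [19  9 68] [ 0.4817 -0.2705  0.101 ] [ 0.4843 -0.283   0.036 ]
top g [382.09 278.34] [11 11 91] [ 0.4297 -0.3038  0.101 ] [ 0.4288 -0.3185  0.036 ]
sc g [183.73 245.91] [10  9 70] [ 0.4276 -0.3008  0.101 ] [ 0.3745 -0.2631  0.036 ]
sc g [210.13 268.06] [10 15 62] [ 0.5293 -0.3201  0.101 ] [ 0.4857 -0.2842  0.036 ]
cam [ 0.44244213 -0.0823051   1.07836812] 453.68293765670364
```

View pics/crop.png

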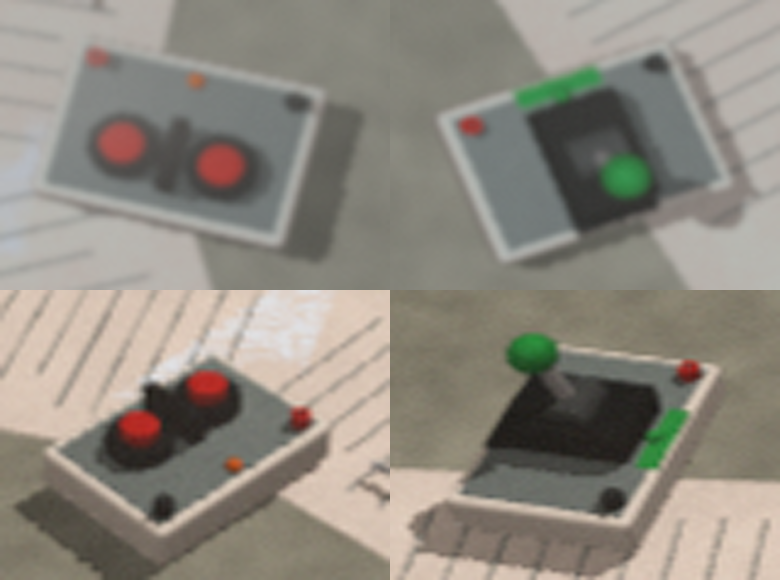

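The red keys measure 53.9 mm apart and both views agree, so the reset module's yaw is about -15°. I'll turn the tool -0.122 rad and travel there at the current height.

```bash
python3 -m jog '[[0,0,-0.122,0,0,0,46],[0,0,0,-0.047,-0.038,0,46],[0,0,0,-0.047,-0.038,0,46],[0,0,0,-0.047,-0.038,0,46],[0,0,0,-0.047,-0.038,0,46],[0,0,0,-0.047,-0.038,0,46],[0,0,0,-0.047,-0.038,0,46],[0,0,0,-0.047,-0.038,0,46],[0,0,0,-0.047,-0.038,0,46],[0,0,0,0,0,0,46]]'
cat > rel.py <<'E'
import sys
from h import *
s=observe(); R=s['tool_rot']; p=s['position']
g=np.array([float(v) for v in sys.argv[1:4]])
print('t',s['time_s'],'p',p.round(4),'rel',(R.T@(g-p)).round(4),'yang',np.degrees(np.arctan2(R[1,1],R[0,1])).round(2),'z',R[:,2].round(4),'w',round(s['grip_width'],4),'F',s['ft_force'].round(2),'T',s['wrist_torque'].round(2))
E
python3 rel.py 0.5995 -0.0305 0.13
```

```text
time_s: 1.35
position: [0.4924, 0.115, 0.2306]
tool_rot: [[-0.964, 0.266, -0.001], [0.266, 0.964, -0.0], [0.001, -0.001, -1.0]]
ft_force: [-0.5, 1.1, -0.7]
grip_width: 0.0392
gripper_force: 0.0
t 1.35 p [0.4924 0.115  0.2306] rel [-0.142  -0.1118  0.1005] yang 74.6 z [-8.e-04 -4.e-04 -1.e+00] w 0.0392 F [-0.48  1.06 -0.68] T [0.01 0.04 0.01]
```

```bash
python3 -m jog '[[0,0,0,-0.0475,-0.0375,0,46],[0,0,0,-0.0475,-0.0375,0,46],[0,0,0,-0.0470,-0.037,0,46],[0,0,0,0,0,0.05,46],[0,0,0,0,0,0.05,46],[0,0,0,0,0,0.02,46],[0,0,0,0,0,0.02,46],[0,0,0,0,0,0,46],[0,0,0,0,0,0,46]]'
python3 rel.py 0.5995 -0.0305 0.053
python3 - <<'E'
from h import *
t=grab('top','top1');s=grab('scene','sc1')
a=cv2.resize(t['pixels'][150:260,200:320,::-1],(390,360),interpolation=cv2.INTER_CUBIC)
b=cv2.resize(s['pixels'][170:260,250:350,::-1],(400,360),interpolation=cv2.INTER_CUBIC)
cv2.imwrite('pics/crop1.png',np.hstack([a,b]))
E
```

```text
time_s: 2.48
position: [0.5988, -0.0266, 0.0922]
tool_rot: [[-0.966, 0.26, 0.001], [0.26, 0.966, -0.0], [-0.001, 0.0, -1.0]]
ft_force: [-0.1, -0.1, 0.3]
grip_width: 0.0394
gripper_force: 0.0
t 2.475 p [ 0.5988 -0.0266  0.0922] rel [-0.0016 -0.0036  0.0392] yang 74.92 z [ 1.e-03 -2.e-04 -1.e+00] w 0.0394 F [-0.13 -0.13  0.28] T [-0.03 -0.07  0.02]
```

View pics/crop1.png

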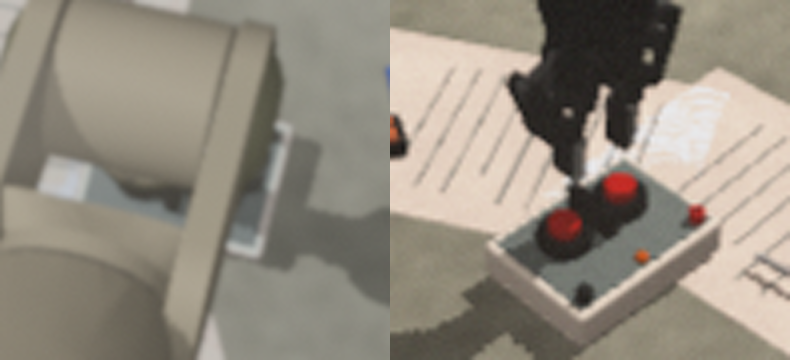

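The scene crop shows the open fingers straddling the rib above the two red keys. The arm hides the keys in the top view. I'll take out the small offset and go down in stages.

```bash
python3 -m jog '[[0,0,0,-0.0015,-0.0035,0,46],[0,0,0,0,0,0.015,46],[0,0,0,0,0,0.015,46],[0,0,0,0,0,0,46],[0,0,0,0,0,0,46]]'
python3 rel.py 0.5995 -0.0305 0.053
```

```text
time_s: 3.2
position: [0.5992, -0.0309, 0.0612]
tool_rot: [[-0.965, 0.261, -0.0], [0.261, 0.965, 0.0], [0.0, 0.0, -1.0]]
ft_force: [0.8, 0.7, 0.1]
grip_width: 0.0394
gripper_force: 0.0
t 3.2 p [ 0.5992 -0.0309  0.0612] rel [-0.0002  0.0005  0.0082] yang 74.89 z [-1.e-04  0.e+00 -1.e+00] w 0.0394 F [0.8  0.65 0.09] T [ 0.01  0.05 -0.03]
```

```bash
python3 -m jog '[[0,0,0,0,0,0.004,46],[0,0,0,0,0,0.002,46],[0,0,0,0,0,0.002,46],[0,0,0,0,0,0,46]]'
python3 rel.py 0.5995 -0.0305 0.053
```

```text
time_s: 3.7
position: [0.5991, -0.0309, 0.0535]
tool_rot: [[-0.965, 0.261, 0.0], [0.261, 0.965, -0.0], [-0.0, 0.0, -1.0]]
ft_force: [-1.1, 0.3, 2.5]
grip_width: 0.0392
gripper_force: 1.5
t 3.7 p [ 0.5991 -0.0309  0.0535] rel [-0.0003  0.0005  0.0005] yang 74.89 z [ 2.e-04 -0.e+00 -1.e+00] w 0.0392 F [-1.07  0.34  2.51] T [0.12 0.19 0.01]
```

```bash
python3 -m jog '[[0,0,0,0,0,0.002,46],[0,0,0,0,0,0.001,46],[0,0,0,0,0,0,46]]'
python3 rel.py 0.5995 -0.0305 0.053
```

```text
time_s: 4.08
position: [0.5991, -0.0309, 0.0505]
tool_rot: [[-0.965, 0.261, 0.0], [0.261, 0.965, -0.0], [-0.0, 0.0, -1.0]]
ft_force: [-0.8, 1.4, 4.8]
grip_width: 0.0398
gripper_force: 2.5
t 4.075 p [ 0.5991 -0.0309  0.0505] rel [-0.0002  0.0005 -0.0025] yang 74.88 z [ 2.e-04 -0.e+00 -1.e+00] w 0.0398 F [-0.81  1.38  4.83] T [ 0.1   0.29 -0.05]
```

```bash
python3 -m jog '[[0,0,0,0,0,0.002,46],[0,0,0,0,0,0.001,46],[0,0,0,0,0,0,46]]'
python3 rel.py 0.5995 -0.0305 0.053
python3 - <<'E'
from h import *
s=grab('scene','sc2')
cv2.imwrite('pics/crop2.png',cv2.resize(s['pixels'][170:260,250:350,::-1],(600,540),interpolation=cv2.INTER_CUBIC))
E
```

```text
time_s: 4.45
position: [0.5992, -0.0309, 0.0494]
tool_rot: [[-0.965, 0.261, 0.001], [0.261, 0.965, -0.001], [-0.001, -0.0, -1.0]]
ft_force: [-7.2, 1.4, 21.1]
grip_width: 0.0394
gripper_force: 10.1
t 4.45 p [ 0.5992 -0.0309  0.0494] rel [-0.0002  0.0004 -0.0036] yang 74.9 z [ 1.4e-03 -5.0e-04 -1.0e+00] w 0.0394 F [-7.15  1.45 21.08] T [0.23 1.3  0.  ]
```

View pics/crop2.png

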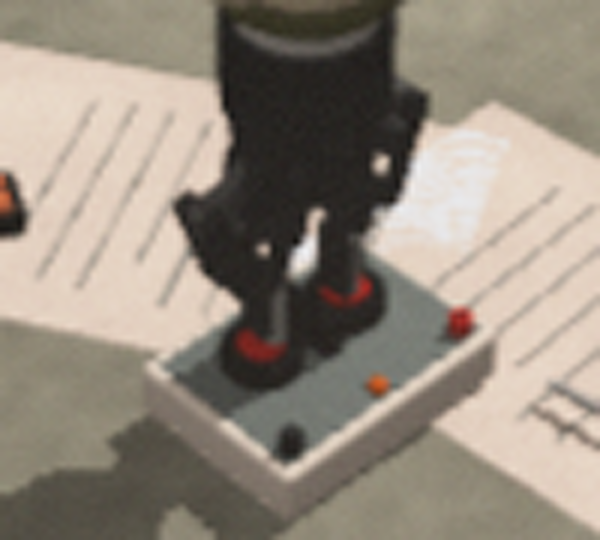

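The crop shows one fingertip on each red key, with both keys flush in their housings. The force is at the hard stop at about 21 N. I'll hold it there for 2.5 s and then rise.

```bash
python3 -m jog '[[0,0,0,0,0,0,46],[0,0,0,0,0,0,46],[0,0,0,0,0,0,46],[0,0,0,0,0,0,46],[0,0,0,0,0,0,46],[0,0,0,0,0,0,46],[0,0,0,0,0,0,46],[0,0,0,0,0,0,46],[0,0,0,0,0,0,46],[0,0,0,0,0,0,46]]' >/dev/null
python3 -m jog '[[0,0,0,0,0,0,46],[0,0,0,0,0,0,46],[0,0,0,0,0,0,46],[0,0,0,0,0,0,46],[0,0,0,0,0,0,46],[0,0,0,0,0,0,46],[0,0,0,0,0,0,46],[0,0,0,0,0,0,46],[0,0,0,0,0,0,46],[0,0,0,0,0,0,46]]'
python3 -m jog '[[0,0,0,0,0,-0.004,46],[0,0,0,0,0,-0.006,46],[0,0,0,0,0,-0.03,46],[0,0,0,0,0,-0.06,46],[0,0,0,0,0,-0.06,46],[0,0,0,0,0,0,46]]'
python3 - <<'E'
from m import *
t,s=load('top0'),load('sc0')
tip=tri(t,[382.09,278.34],s,[183.73,245.91]);print('tip',tip)
st=[cast(t,[365.5,253.97],.036),cast(s,[210.13,268.06],.036)];print('stripe partial',st)
# module corners (top face) from crop: scale 95/390, 80/290
for u,v in [(440,117),(672,42),(730,185),(505,262)]:
    p=[325+(u-390)*95/390,230+v*80/290]; print(cast(t,p,.035).round(4))
E
```

```text
time_s: 7.0
position: [0.5992, -0.0309, 0.0494]
tool_rot: [[-0.965, 0.261, 0.001], [0.261, 0.965, -0.001], [-0.002, -0.0, -1.0]]
ft_force: [-6.9, 1.4, 19.2]
grip_width: 0.0392
gripper_force: 10.1
time_s: 7.75
position: [0.6007, -0.0312, 0.212]
tool_rot: [[-0.965, 0.261, 0.009], [0.261, 0.965, -0.002], [-0.009, 0.0, -1.0]]
ft_force: [0.3, 0.3, -1.2]
grip_width: 0.0393
gripper_force: 0.0
tip [ 0.42989763 -0.3028488   0.10416722]
stripe partial [array([ 0.48426906, -0.2829649 ,  0.036     ]), array([ 0.48565327, -0.28415612,  0.036     ])]
[ 0.4661 -0.218   0.035 ]
[ 0.512  -0.3487  0.035 ]
[ 0.4222 -0.3766  0.035 ]
[ 0.376  -0.2511  0.035 ]
```

Both keys were held and are now released. The output module's yaw is about 19°, with the ball at (0.4287,-0.3025). I'll turn the tool to match, shut the fingers and check that the red keys are up.

```bash
python3 -m jog '[[0,0,-0.15,0,0,0,0],[0,0,-0.15,0,0,0,0],[0,0,-0.15,0,0,0,0],[0,0,-0.149,0,0,0,0],[0,0,0,0,0,0,0],[0,0,0,0,0,0,0]]' 20 >/dev/null
python3 rel.py 0.3871 -0.317 0.19
python3 - <<'E'
from m import *
for c,st in blobs(grab('scene','sc3'),'r',(270,200,335,255),6): print(c,st)
E
```

```text
t 8.5 p [ 0.599  -0.0309  0.2067] rel [ 0.2936 -0.2014  0.0168] yang 109.04 z [-1.e-03  3.e-04 -1.e+00] w 0.0001 F [-0.76 -0.41  0.38] T [-0.01 -0.01 -0.01]
[306.93 216.5 ] [ 9  8 58]
[293.11 225.4 ] [ 9  8 62]
[326.15 223.46] [ 4  4 13]
```

The keys are up and the module hasn't moved: its blobs match the first picture. Now I'll travel to the lever.

```bash
python3 -m jog '[[0,0,0,0.049,-0.0335,0,0],[0,0,0,0.049,-0.0335,0,0],[0,0,0,0.049,-0.0335,0,0],[0,0,0,0.049,-0.0335,0,0],[0,0,0,0.049,-0.0335,0,0],[0,0,0,0.049,-0.0335,0,0],[0,0,0,0,0,0,0],[0,0,0,0,0,0,0]]' >/dev/null
python3 rel.py 0.3871 -0.317 0.09
```

```text
t 9.55 p [ 0.3877 -0.3171  0.2072] rel [0.0005 0.0003 0.1172] yang 109.13 z [ 1.e-04  4.e-04 -1.e+00] w -0.0 F [-0.23  0.49  0.64] T [-0.   -0.    0.04]
```

```bash
python3 -m jog '[[0,0,0,0,0,0.045,0],[0,0,0,0,0,0.045,0],[0,0,0,0,0,0.027,0],[0,0,0,0,0,0,0],[0,0,0,0,0,0,0]]' >/dev/null
python3 rel.py 0.4287 -0.3025 0.09
python3 - <<'E'
from h import *
s=grab('scene','sc4')
cv2.imwrite('pics/crop4.png',cv2.resize(s['pixels'][190:310,130:260,::-1],(650,600),interpolation=cv2.INTER_CUBIC))
E
```

```text
t 10.175 p [ 0.3885 -0.3173  0.0915] rel [-0.0428  0.0007  0.0015] yang 109.27 z [ 0.0012 -0.0014 -1.    ] w 0.0 F [ 0.62 -0.26  0.32] T [ 0.03  0.   -0.04]
```

View pics/crop4.png

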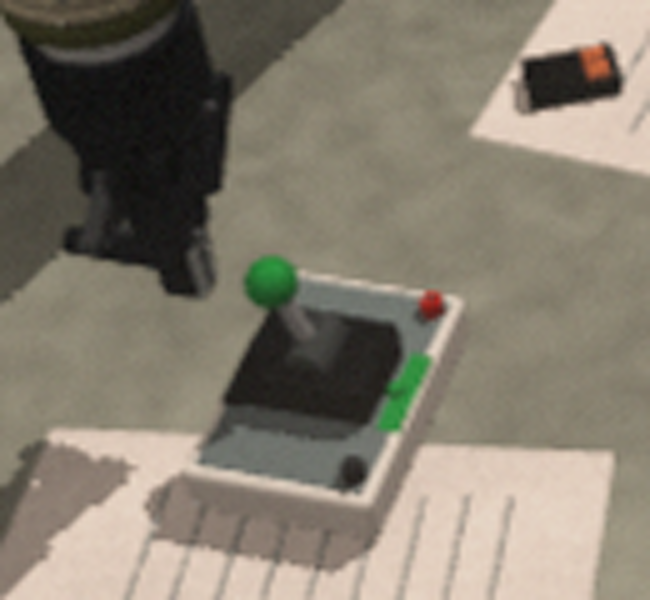

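The crop shows the shut fingers behind the green ball on its off side, in line and clear of the block. I'll push along tool -x.

```bash
python3 -m jog '[[0,0,0,-0.01,0,0,0],[0,0,0,-0.01,0,0,0],[0,0,0,-0.01,0,0,0],[0,0,0,-0.01,0,0,0],[0,0,0,-0.01,0,0,0],[0,0,0,-0.01,0,0,0],[0,0,0,0,0,0,0]]' >/dev/null
python3 rel.py 0.4287 -0.3025 0.09
python3 -m jog '[[0,0,0,-0.003,0,0,0],[0,0,0,0,0,0,0]]' >/dev/null
python3 rel.py 0.4287 -0.3025 0.09
python3 - <<'E'
from m import *
s=grab('scene','sc5')
for c,st in blobs(s,'g',(165,225,235,295),6): print(c,st,cast(s,c,.101))
E
```

```text
t 11.1 p [ 0.4441 -0.2974  0.0899] rel [ 0.0163  0.0003 -0.0001] yang 109.26 z [-1.7e-03  2.0e-04 -1.0e+00] w 0.0 F [-5.22 -4.1  -1.17] T [-0.44  0.8  -0.02]
t 11.35 p [ 0.4463 -0.2968  0.0903] rel [0.0185 0.0004 0.0003] yang 109.21 z [-2.e-03  1.e-04 -1.e+00] w 0.0002 F [-7.25 -2.02  2.39] T [-0.31  1.07  0.04]
[199.53 249.38] [10 10 72] [ 0.46871167 -0.28898378  0.101     ]
[210.36 268.18] [10 15 61] [ 0.52994198 -0.32006695  0.101     ]
```

```bash
python3 -m jog '[[0,0,0,-0.002,0,0,0],[0,0,0,-0.002,0,0,0],[0,0,0,0,0,0,0]]' >/dev/null
python3 rel.py 0.4287 -0.3025 0.09
python3 - <<'E'
from m import *
s=grab('scene','sc6')
for c,st in blobs(s,'g',(165,225,235,295),6): print(c,st,cast(s,c,.101))
E
```

```text
t 11.775 p [ 0.4501 -0.2956  0.0906] rel [0.0224 0.0005 0.0006] yang 109.21 z [-1.7e-03 -4.0e-04 -1.0e+00] w -0.0001 F [-7.94 -1.55  5.14] T [-0.3   1.19 -0.03]
[200.97 249.56] [ 9 10 73] [ 0.4721134 -0.2875824  0.101    ]
[210.95 268.15] [ 9 15 60] [ 0.53105335 -0.3192761   0.101     ]
```

The force is steady at about 8 N and the stripe has begun to creep, so the lever is at its stop. I'll back off, rise and check from above.

```bash
python3 -m jog '[[0,0,0,0.02,0,0,0],[0,0,0,0.04,0,0,0],[0,0,0,0,0,-0.06,0],[0,0,0,0,0,-0.06,0],[0,0,0,0.05,0.03,0,0],[0,0,0,0.04,0.04,0,0],[0,0,0,0,0.06,0,0],[0,0,0,0,0.06,0,0],[0,0,0,0,0.06,0,0],[0,0,0,0,0,0,0]]' >/dev/null
python3 rel.py 0.4287 -0.3025 0.09
python3 - <<'E'
from m import *
t,s=grab('top','top7'),grab('scene','sc7')
print(blobs(s,'g',(165,225,235,295),6),blobs(t,'g',(335,235,412,305),6),blobs(s,'r',(270,200,335,255),6))
for c,st in blobs(s,'g',(165,225,235,295),6): print(c,cast(s,c,.101),cast(s,c,.036))
t['pixels'][...]
a=cv2.resize(t['pixels'][225:315,320:420,::-1],(400,360),interpolation=cv2.INTER_CUBIC)
b=cv2.resize(s['pixels'][225:315,150:250,::-1],(400,360),interpolation=cv2.INTER_CUBIC)
cv2.imwrite('pics/crop7.png',np.hstack([a,b]))
E
```

```text
t 13.075 p [ 0.2459 -0.0935  0.2088] rel [-0.1111 -0.2547  0.1183] yang 108.06 z [-0.0152 -0.0107 -0.9998] w -0.0004 F [ 0.67 -0.61 -0.09] T [ 0.03 -0.03  0.02]
[(array([198.67, 249.2 ]), array([10,  9, 69], dtype=int32)), (array([210.02, 268.13]), array([ 9, 15, 62], dtype=int32))] [(array([365.45, 254.01]), array([19,  9, 69], dtype=int32)), (array([374.56, 261.14]), array([10,  9, 81], dtype=int32))] [(array([306.97, 216.44]), array([ 9,  8, 59], dtype=int32)), (array([293.11, 225.52]), array([ 9,  8, 62], dtype=int32)), (array([326.15, 223.46]), array([ 4,  4, 13], dtype=int32))]
[198.67 249.2 ] [ 0.466517   -0.28964212  0.101     ] [ 0.41701121 -0.25085694  0.036     ]
[210.02 268.13] [ 0.52916955 -0.32036929  0.101     ] [ 0.48556479 -0.2844782   0.036     ]
```

View pics/crop7.png

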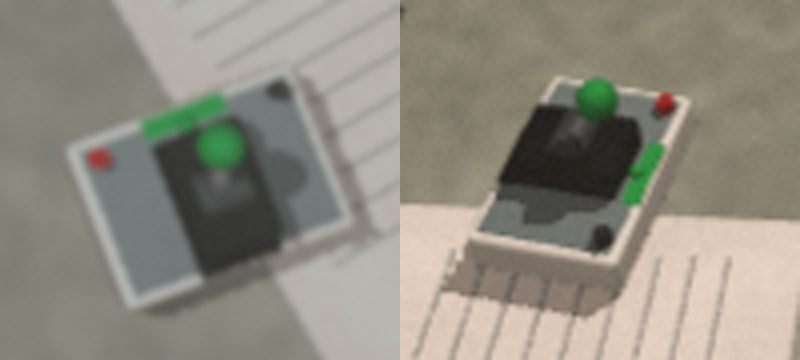

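View pics/top7.png

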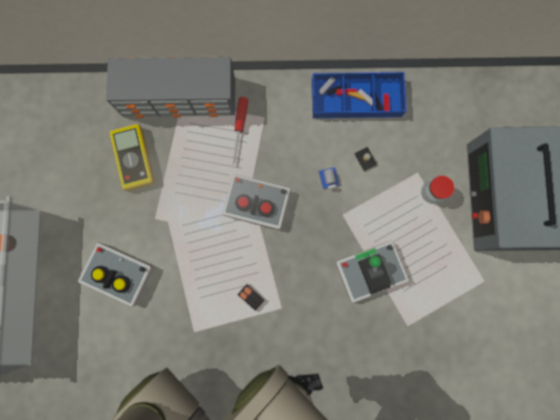

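The ball now leans to the green side, and the other objects and modules look unmoved. The ball's travel was only 40 mm, so I'll check the end position against the module frame before handing in.

Run:
```python
from m import *
t,s=load('top7'),load('sc7'); t0=load('top0')
a=tri(t0,[382.09,278.34],s,[183.73,245.91]); b=tri(t,[374.56,261.14],s,[198.67,249.2]); print('start',a,'end',b)
g=t['pixels'].astype(int)
# module outline: bright grey/white rim -> min area rect from hull of light pixels + grey top
h=cv2.cvtColor(t['pixels'],cv2.COLOR_RGB2HSV)
x0,y0,x1,y1=325,232,420,312
cs=[]
for u,v in [(70,149),(290,68),(350,215),(130,308)]:
    p=[320+u/4,225+v/4]; cs.append(cast(t,p,.035)); 
c=np.array(cs); ctr=c.mean(0); print(ctr, 'sides',[np.linalg.norm(c[i]-c[i-1]).round(4) for i in range(4)])
ex=(c[0]-c[3])+(c[1]-c[2]); ex=ex[:2]/np.linalg.norm(ex[:2]); print('yaw',np.degrees(np.arctan2(ex[1],ex[0])))
for n,p in (('start',a),('end',b)): print(n,'x in module',(p[:2]-ctr[:2])@ex,'y',(p[:2]-ctr[:2])@[-ex[1],ex[0]])
```

```text
start [ 0.42989763 -0.3028488   0.10416722] end [ 0.46618588 -0.28933514  0.10052374]
[ 0.44527494 -0.29768237  0.035     ] sides [np.float64(0.0948), np.float64(0.135), np.float64(0.089), np.float64(0.136)]
yaw 19.541205675921653
start x in module -0.016219684538116785 y 0.0002746252089523577
end x in module 0.02249851577970024 y 0.0008720459947356941
```

The checks agree. The ball sits 22.5 mm to the green side of the module's centre, at a height of 0.1005 m against 0.101 m at the end stop. That puts the lever at about 0.97 rad. The shorter travel comes from where it started: 16 mm off centre and 104 mm high, not at the very end of its swing. I'm handing in.

```bash
python3 -c "
from h import *
print(job.close_job())"
```

```text
the job is handed in; nothing more can be done
None
```

I held both red keys down together for about 2.5 s and let them up, then pushed the lever to its green stripe (about 0.97 rad by my camera estimate); the arm is clear and the job is handed in, but no verdict came back.

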